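# Hold the engraved sample flush on the tilted stage

### The arm

A 6-joint arm with a two-finger parallel gripper is mounted at the origin on the work surface. World frame = base frame: x ahead of the robot, y to its left, z up, the work surface at z = 0. Lengths are in m, angles in degrees, forces in N, time in s.
With the tool pointing down it reaches from about 0.4 to 0.825 m from the base axis. Payload 7 kg.
Tool frame: the origin (TCP) lies at the very end of the fingers, on their centre line; the grasp point (between the pads) lies 19 mm behind it (r.hold_point_z is the distance from the TCP to the grasp point, in m); x points along the fingers, y is the direction in which the jaws open and shut, and the axes are right-handed (so a half turn about x gives the same grasp; the last joint's range is limited). The gripper opens to 88 mm and grips with 3 to 60 N. Pads are 19 mm wide; open, the fingers measure 130 mm over their backs; the gripper's body (78 mm by 193 mm) begins 47 mm behind the grasp point.
Start: joints at [-56.087, 20.546, 0.682, 0, -70.136, -16.507], TCP at [0.202, -0.644, 0.227] pointing down, gripper open.
Joint ranges: [-176.03, 176.03], [-82.01, 121.73], [-58.28, 71.71], [-173.87, 95.51], [-174.79, -0.11], [-173.66, 173.66]. Speed limits (degrees/s): [136.94, 136.94, 172.46, 180, 180, 180].

### API

Orientations are given as [roll, pitch, yaw] about the fixed x, y, z axes, in that order (R = Rz(yaw) Ry(pitch) Rx(roll)).
In Python, from plant import r gives the robot as it stands. The module is installed in compiled form; this text tells all that it offers.
- The arm moves only by the shell command python3 -m creep 'ROWS' [FORCE]. ROWS is JSON, a list of rows, each a list of 7 numbers: the turn, a rotation vector about the tool's x, y, z in rad, then the shift along the tool's x, y, z in cm, then the opening in per cent of the stroke, from 0 (shut) to 100 (fully open). In form: [[rx, ry, rz, x, y, z, fingers], ...]. A call has 1 to 8 rows; each row shifts and turns the commanded pose from where the row before left it, along the tool's axes as they then stand; what a row does not reach is not made up. A row lasts 1/10 s, in which the tool goes at most 50 mm and 8.59 degrees, less where a joint would pass 70% of its speed; a pose out of reach is approached as far as the arm can. A call is refused whole if a number of a shift passes 5 or a number of a turn 0.15, either way. A call with a gripper value outside its range is refused whole. The fingers move at their own pace and stop on an object; FORCE is the grip in N (left out, the last holds). Time passes only in rows, so rows that do not move let the fingers close. It gives the time, the measured TCP pose, the force and the opening at its end, in the units of the state.
- r.get_state(): the state, without advancing time (a new reading comes with each control period).
- r.capture(name): name is "scene" or "top"; returns (picture, depth): 480x640x3 uint8, blue, green, red; 480x640 float32, m along the optical axis (not along the pixel's ray), 0 where there is no reading.
- r.camera_info(name): a dict with "fovy" (degrees; the focal length in pixels is half the picture's height over the tangent of half this angle, whatever the lens; pixels are square), "cx", "cy" (the principal point, pixels), "dist_coeffs" ([k1, k2, p1, p2, k3] as OpenCV has them; the pictures are not rectified), "camera_from_world" (4x4, takes a point from world to camera coordinates). Camera axes: x right, y down, z forward; pixel columns grow to the right and rows downward; lengths in m; the calibration is good to about 2 mm. A picture is of the moment at which its call begins. camera_info takes no time and is no camera call.
- r.close_job(): hands the job in, once; it reports no verdict.
Trained networks look in the newest picture that a camera, given by its name, has taken for a name from the list of things; names that differ only in an ending like _2 or _b are one class to them, and where a whole thing is asked for, a point or a joint stands for the part that bears it (a point fixed in the world has none). Each returns a list of dicts, best first, with "score" (0 to 1); they miss things now and then, are a little off and sometimes report something else, mostly with a low value. They report only what shows in the picture. A call takes as long as a camera call. They do not tell look-alikes from the thing itself.
- r.look_for(query, camera): "rect" ([left, top, right, bottom] in pixels, round what is visible of it).
- r.masks_of(query, camera): "pixels" (480x640 bool, what is visible of it) and "rect" ([left, top, right, bottom] in pixels, round what is visible of it).
The state is a dict: "time_s": time; "joints": joint angles; "qd": joint speeds; "joint_torque": joint torques, N m; "tcp_pos": TCP position; "eef_rot": TCP orientation; "contact_force": force on the tool from outside, world axes, zero at the start; "moment": the same for the moment, N m; "gripper_width": finger opening in m.
Only numpy, scipy, OpenCV 4.12 (cv2) and the standard library are available. Lean on these libraries where they do the work, as an engineer would, in place of code of your own. Each camera call takes 0.05 s, during which the arm holds its last target. There are 200 camera calls.

### The job

First swing the magnifier arm by its red knob away from over the blue sloped stage face until it points away from the robot, well clear. Then lift the brass sample plate by its black grip block, tilt it to match the slope and hold its underside flush on the face, centred and square in the yellow outline, pressing the sprung face in to about half of its 10 mm travel. Finish while still gripping and pressing it there, with the arm left clear and the other things on the desk left where they are.

Things in the scene. Friction and masses are not known exactly. Their poses are not given: they have to be found in the camera images.
- stage: Tilting inspection stage, fixed to the desk. Grey base 150 x 130 x 20 mm; origin under its centre, x from the face's low edge to its high edge (about away from the robot), z up. Steel post (16 mm) 150 mm out along its +y. Two lugs at the low edge, 54 to 62 mm either side of the middle, up to 60 mm high. Carries the blue face and the magnifier arm. Position and yaw vary.
- face_mid (a point): Middle of the top surface of the blue stage face, 100 (x) by 86 mm (y), 75 to 100 mm high. Centre of the yellow 76 x 60 mm outline, long side along x. z: outward normal; x: up the slope; y: level. It slopes by 0.2 to 0.5 rad, different every time and locked, low edge towards the robot. The point moves with the face when pressed.
- stage_face (a joint): How far the sprung face is pressed in along its own normal: 0 at rest, at most 0.010 m. The spring takes about 2.5 N to start, then 0.7 N more per mm (about 6 N at half travel).
- lens_arm (a joint): Swing of the magnifier arm about the post: 0 = it points along the stage's -y, lens over the face; grows counterclockwise from above to 1.57 = pointing along the stage's +x, away from the robot (stop 1.7). Starts at -0.15 to 0.25, swings lightly (0.12 N m friction) and stays where it is left.
- swing_knob (a point): Top centre of the red upright knob on the magnifier arm: 18 mm diameter, standing 45 mm above the arm's top (176 mm), top at 221 mm, 85 mm from the arm's pivot axis. The white lens ring (92 mm diameter, 162 to 178 mm high) is centred 65 mm farther out along the arm.
- swing_pivot (a point): Point on the vertical axis about which the magnifier arm swings, at 170 mm height. The black hub here is 28 mm in diameter, up to 183 mm height.
- plate: Brass sample plate 70 x 54 x 6 mm (x, y, z) with a black grip block upright on its middle, 30 mm (x) by 24 mm (y), its top 52 mm above the plate's underside. About 160 g. Origin: centre of the underside; z up through the block, x along the long side. Lies flat on the desk, to the robot's right of the stage. Same after a half turn.
- holder_a: Steel tool holder, 42 mm diameter and 100 mm high, upright in the aluminium rack (70 x 190 x 32 mm) at the far right. Bystander. Origin: underside centre.
- holder_b: A second tool holder, the same, in the same rack. Bystander.
- screwdriver: Blue screwdriver lying on the desk at the right. Bystander.
- marker: Black and red marker pen, 132 mm long, 19 mm thick, lying on the left. Bystander.
- mug: White mug, 80 mm diameter, 90 mm high, at the far left. Bystander. Origin: underside centre.
Things that resemble listed ones, but are neither listed nor needed, are in the scene too. Leave any green or purple look-alike of the plate alone.

How it is judged:
By the outcome, as a careful person would: the job done as asked, in the order asked, and still so for the second after the job is handed in, while the arm keeps its last pose, push and grip.
It also fails if it takes over 51 s, if anything falls off the work surface, if the arm or the gripper's body presses on something with over 40 N, if the wrist force passes 120 N, or if a joint passes its speed limit or range.

## Working session

There is one attempt and no reset: what is moved stays moved. The work goes in short steps, Python scripts to look and compute and a shell command to move; the robot and the scene stay as the last step left them, time stands still between calls to the robot, and variables do not carry over. Pictures are saved under pics/ and viewed, about 8 in all and at most 12, crops included, and the job is handed in when it is done.

```bash
mkdir -p pics; cat > h.py <<'E'
import numpy as np, cv2
from scipy.spatial.transform import Rotation as R
from plant import r
def cloud(cam, depth):
    i=r.camera_info(cam); f=240/np.tan(np.radians(i["fovy"]/2))
    K=np.array([[f,0,i["cx"]],[0,f,i["cy"]],[0,0,1.]])
    v,u=np.mgrid[0:480,0:640]
    p=cv2.undistortPoints(np.stack([u,v],-1).reshape(-1,1,2).astype(np.float64),K,np.array(i["dist_coeffs"],float)).reshape(480,640,2)
    P=np.dstack([p*depth[...,None],depth])
    T=np.linalg.inv(np.array(i["camera_from_world"]))
    W=P@T[:3,:3].T+T[:3,3]; W[depth<=0]=np.nan
    return W
def snap(cam,name=None):
    im,d=r.capture(cam)
    if name: cv2.imwrite(f"pics/{name}.png",im)
    return im,d,cloud(cam,d)
E
python3 - <<'E'
from h import *
for c in("scene","top"):
    im,d,W=snap(c,c+"0"); np.savez(f"{c}0.npz",im=im,W=W)
    i=r.camera_info(c); print(c,i["fovy"],np.linalg.inv(np.array(i["camera_from_world"]))[:3,3].round(3))
s=r.get_state(); print({k:np.round(v,4) for k,v in s.items()})
E
```

```text
scene 45.45022969127735 [1.454 0.118 1.21 ]
top 45.43318762234874 [ 0.273 -0.003  1.433]
{'time_s': np.float64(0.1), 'joints': array([-5.60876e+01,  2.05881e+01,  6.39000e-01, -1.72000e-02,
       -7.01357e+01, -1.65068e+01]), 'qd': array([ 0.003 , -0.0665,  0.1831, -0.0595, -0.0573,  0.0021]), 'joint_torque': array([-3.30000e-03, -5.84163e+01,  2.93749e+01,  7.01570e+00,
        1.00000e-02, -1.00000e-04]), 'tcp_pos': array([ 0.2018, -0.6437,  0.2257]), 'eef_rot': array([ 95.7197,  89.9136, 113.1194]), 'contact_force': array([-0.0991, -0.6185, -0.6602]), 'moment': array([-0.0354,  0.0345, -0.0037]), 'gripper_width': np.float64(0.088)}
```

View pics/scene0.png

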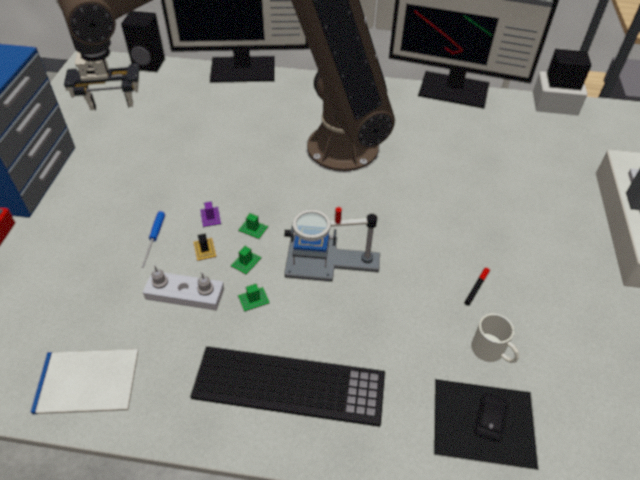

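View pics/top0.png

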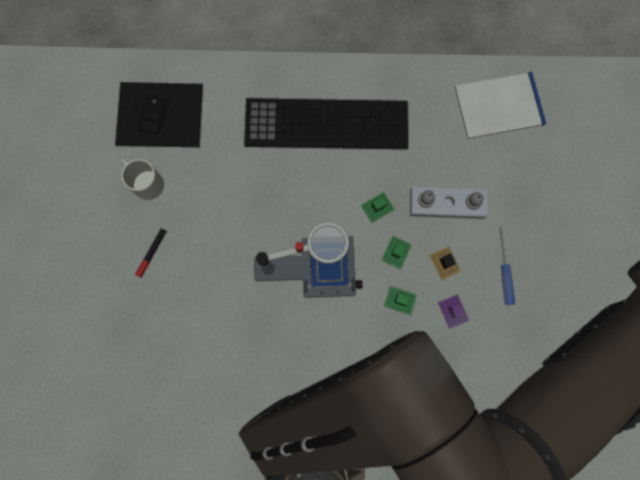

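The views show the knob at top (299,247), hub (262,259), the lens over the face (328,243), the blue face at (330,270), and the brass plate with its black block at (446,262). The green and purple look-alikes are nearby.

```bash
python3 - <<'E'
from h import *
for c in("top","scene"):
    z=np.load(f"{c}0.npz"); im=z["im"].astype(int); W=z["W"]; b,g,rr=im[...,0],im[...,1],im[...,2]
    X,Y,Z=W[...,0],W[...,1],W[...,2]
    reg=(X>.25)&(X<.8)&(Y>-.5)&(Y<.35)
    def st(n,m):
        if m.sum(): print(c,n,m.sum(),"mean",W[m].mean(0).round(4),"med",np.median(W[m],0).round(4),"min",W[m].min(0).round(3),"max",W[m].max(0).round(3))
    st("knobtop",reg&(rr>120)&(g<70)&(b<70)&(Z>.205)&(Z<.235))
    st("knob",reg&(rr>110)&(g<70)&(b<70)&(Z>.17))
    st("hubtop",reg&(Z>.175)&(Z<.192)&(im.max(2)<60)&(Y>0))
    st("ring",reg&(Z>.155)&(Z<.19)&(im.min(2)>130))
    # brass
    br=reg&(rr>g+20)&(g>b+20)&(Z<.03)&(rr>90)
    st("brass",br)
    bp=W[br]; c0=np.median(bp,0)
    blk=reg&(np.hypot(X-c0[0],Y-c0[1])<.06)&(Z>.044)&(Z<.062)
    st("block",blk)
    pl=reg&(np.hypot(X-c0[0],Y-c0[1])<.06)&((br)|(Z>.01))&(Z<.07)
    for n,m in(("plate",br),("blocktop",blk)):
        print(n,cv2.minAreaRect((W[m][:,:2]*1000).astype(np.float32)))
    blue=reg&(b>rr+40)&(b>g+15)&(Z>.05)&(Z<.14)&(np.hypot(X-.5,Y)<.25)
    st("blue",blue)
    P=W[blue]; 
    for k in range(6):
        A=np.c_[P[:,:2],np.ones(len(P))]; co=np.linalg.lstsq(A,P[:,2],rcond=None)[0]; e=P[:,2]-A@co; P=P[abs(e)<max(.003,1.5*e.std())]
    print("plane",co.round(4),"slope",np.arctan(np.hypot(*co[:2])),"az",np.degrees(np.arctan2(co[1],co[0])),len(P),e.std())
    base=reg&(Z>.014)&(Z<.026)&(np.ptp(im,axis=2)<30)&(np.hypot(X-.45,Y-.05)<.25)
    st("base",base); print(cv2.minAreaRect((W[base][:,:2]*1000).astype(np.float32)))
z=np.load("top0.npz")["im"]; s=np.load("scene0.npz")["im"]
a=cv2.resize(z[215:315,230:370],None,fx=5.6,fy=5.6)[:, :]; 
b=cv2.resize(s[190:290,270:390],None,fx=4.67*.8,fy=4.67*.8)
a=cv2.resize(a,(420,300)); b=cv2.resize(b,(360,300)); cv2.imwrite("pics/crop.png",np.hstack([a,b]))
E
```

```text
top knobtop 34 mean [0.4937 0.0402 0.2229] med [0.4936 0.0395 0.2233] min [0.488 0.033 0.217] max [0.501 0.046 0.229]
top knob 40 mean [0.4936 0.0396 0.2226] med [0.4936 0.0394 0.2228] min [0.486 0.033 0.217] max [0.502 0.046 0.229]
top hubtop 120 mean [0.4705 0.122  0.1839] med [0.4698 0.1218 0.1839] min [0.458 0.109 0.175] max [0.485 0.135 0.19 ]
top ring 602 mean [ 0.513  -0.0006  0.1774] med [ 0.5245 -0.0112  0.1775] min [ 0.467 -0.066  0.168] max [0.554 0.107 0.189]
plate ((0.0, 0.0), (0.0, 0.0), 0.0)
blocktop ((0.0, 0.0), (0.0, 0.0), 0.0)
top blue 626 mean [ 0.4549 -0.029   0.0807] med [ 0.4555 -0.0293  0.081 ] min [ 0.425 -0.071  0.066] max [0.496 0.013 0.092]
plane [ 0.2309  0.0044 -0.0244] slope 0.22694824038408187 az 1.0801103442972246 442 0.0015895244334930365
top base 1752 mean [0.4627 0.0267 0.021 ] med [0.4629 0.0348 0.0211] min [ 0.401 -0.094  0.014] max [0.554 0.158 0.026]
((475.4551696777344, 32.00331115722656), (149.20855712890625, 249.7259979248047), 2.4067962169647217)
scene knobtop 19 mean [0.5003 0.038  0.22  ] med [0.501  0.0382 0.2193] min [0.493 0.033 0.216] 
[... 592 characters left out ...]
5] min [ 0.477 -0.34   0.044] max [ 0.516 -0.306  0.057]
plate ((498.73223876953125, -322.25567626953125), (71.78564453125, 50.87152099609375), 24.950775146484375)
blocktop ((496.9521484375, -323.4954833984375), (35.12028884887695, 23.60855484008789), 24.667245864868164)
scene blue 314 mean [ 0.5069 -0.0266  0.0885] med [ 0.5102 -0.0253  0.0893] min [ 0.447 -0.073  0.052] max [0.528 0.015 0.097]
plane [ 0.2258  0.0167 -0.0248] slope 0.22264173853668678 az 4.233022450829542 237 0.0015538354237896717
scene base 1741 mean [0.5018 0.0185 0.0188] med [0.5017 0.0191 0.0186] min [ 0.409 -0.096  0.014] max [0.562 0.156 0.026]
((483.2821350097656, 29.242897033691406), (148.90106201171875, 249.83335876464844), 4.489297389984131)
  return _methods._mean(a, axis=axis, dtype=dtype,
  ret = um.true_divide(
```

View pics/crop.png

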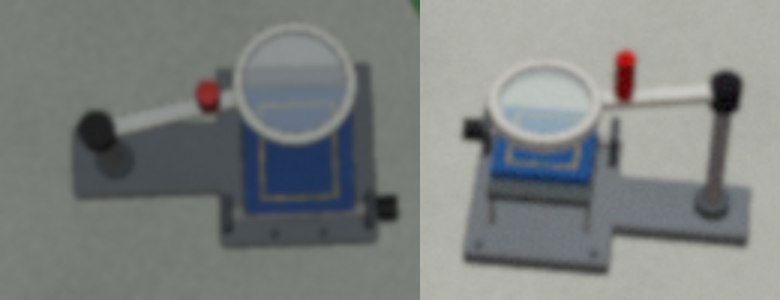

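```bash
cat >> h.py <<'E'
def pose():
    s=r.get_state(); return np.array(s["tcp_pos"]), R.from_euler("xyz",s["eef_rot"],degrees=True)
def down(az):  # tool down, jaw (tool y) azimuth in deg
    x=np.array([0,0,-1.]); y=np.array([np.cos(np.radians(az)),np.sin(np.radians(az)),0])
    return R.from_matrix(np.c_[x,y,np.cross(x,y)])
def plan(wps,start=None,step=45,grip=0,deg=8.2):
    p,q=start or pose(); 
    for P,Q in wps:
        P=np.array(P); w=(q.inv()*Q).as_rotvec(); n=int(max(1,np.ceil(np.linalg.norm(P-p)*1000/step),np.ceil(np.degrees(np.linalg.norm(w))/deg)))
        dp=(P-p)/n; cur=q
        print("--",n,"rows to",P.round(4))
        for k in range(n):
            print([*(w/n).round(3).tolist(),*(cur.inv().apply(dp)*100).round(2).tolist(),grip],end=",\n"); cur=cur*R.from_rotvec(w/n)
        p,q=P,Q
E
python3 - <<'E'
from h import *
p,q=pose(); M=q.as_matrix(); print(M.round(3)); a=np.degrees(np.arctan2(M[1,1],M[0,1])); print("jaw az",a)
for z in (15,195-360):
    print("target",z); plan([((.497,.039,.30),down(z))],grip=100)
z=np.load("top0.npz"); im=z["im"];W=z["W"]; print(im[258:268:3,434:460:3].tolist()); print(W[262,446],W[262,436])
hsv=cv2.cvtColor(im,cv2.COLOR_BGR2HSV); print(hsv[262,436])
m=(W[...,2]<.03)&(np.hypot(W[...,0]-.495,W[...,1]+.323)<.07)&(hsv[...,1]>70); print(m.sum(),W[m].mean(0), cv2.minAreaRect((W[m][:,:2]*1000).astype(np.float32)))
m=(W[...,2]<.062)&(W[...,2]>.044)&(np.hypot(W[...,0]-.495,W[...,1]+.323)<.07); print(m.sum(),W[m].mean(0), cv2.minAreaRect((W[m][:,:2]*1000).astype(np.float32)))
E
```

```text
[[-0.001 -0.299  0.954]
 [ 0.001  0.954  0.299]
 [-1.     0.002 -0.   ]]
jaw az 107.39970984242326
target 15
-- 17 rows to [0.497 0.039 0.3  ]
[0.095, -0.0, -0.0, -0.43, 3.31, 2.86, 100],
[0.095, -0.0, -0.0, -0.43, 3.57, 2.53, 100],
[0.095, -0.0, -0.0, -0.43, 3.79, 2.18, 100],
[0.095, -0.0, -0.0, -0.43, 3.98, 1.81, 100],
[0.095, -0.0, -0.0, -0.43, 4.14, 1.43, 100],
[0.095, -0.0, -0.0, -0.43, 4.25, 1.03, 100],
[0.095, -0.0, -0.0, -0.43, 4.33, 0.62, 100],
[0.095, -0.0, -0.0, -0.43, 4.37, 0.21, 100],
[0.095, -0.0, -0.0, -0.43, 4.37, -0.21, 100],
[0.095, -0.0, -0.0, -0.43, 4.33, -0.62, 100],
[0.095, -0.0, -0.0, -0.43, 4.25, -1.03, 100],
[0.095, -0.0, -0.0, -0.43, 4.14, -1.42, 100],
[0.095, -0.0, -0.0, -0.43, 3.98, -1.81, 100],
[0.095, -0.0, -0.0, -0.44, 3.79, -2.18, 100],
[0.095, -0.0, -0.0, -0.44, 3.57, -2.53, 100],
[0.095, -0.0, -0.0, -0.44, 3.31, -2.86, 100],
[0.095, -0.0, -0.0, -0.44, 3.03, -3.16, 100],
target -165
-- 17 rows to [0.497 0.039 0.3  ]
[-0.09, 0.0, -0.0, -0.43, 3.31, 2.86, 100],
[-0.09, 0.0, -0.0, -0.43, 3.04, 3.14, 100],
[-0.09, 0.0, -0.0, -0.43, 2.75, 3.4, 100],
[-0.09
[... 828 characters left out ...]
29, 30], [29, 29, 28], [61, 77, 83], [118, 125, 120]], [[77, 97, 106], [58, 82, 93], [51, 85, 101], [15, 16, 16], [24, 23, 24], [30, 30, 29], [28, 33, 37], [48, 71, 81], [103, 115, 116]], [[112, 120, 117], [58, 91, 108], [58, 92, 109], [27, 41, 49], [19, 28, 32], [43, 69, 82], [56, 90, 106], [58, 91, 107], [71, 100, 113]]]
[ 0.4882134  -0.31460984  0.04949107] [ 0.49407694 -0.29832983  0.00986118]
[20 99 93]
400 [ 0.49153525 -0.31787142  0.00761093] ((493.8313903808594, -321.0924072265625), (69.0630111694336, 53.303279876708984), 24.83264923095703)
131 [ 0.49183218 -0.32046139  0.0520874 ] ((492.2284851074219, -321.3041687011719), (29.366817474365234, 25.476869583129883), 26.312088012695312)
```

```bash
python3 -m creep '[[-0.09,0,0,-1.2,3.3,2.9,100],[-0.09,0,0,-1.2,3,3.1,100],[-0.09,0,0,-1.2,2.7,3.4,100],[-0.09,0,0,-1.2,2.4,3.6,100],[-0.09,0,0,-1.2,2.1,3.8,100],[-0.09,0,0,-1.2,1.7,4,100],[-0.09,0,0,-0.1,1.4,4.1,100],[-0.09,0,0,0,1,4.2,100]]' 5
python3 -m creep '[[-0.09,0,0,0,0.6,4.3,100],[-0.09,0,0,0,0.2,4.4,100],[-0.09,0,0,0,-0.2,4.4,100],[-0.09,0,0,0,-0.6,4.3,100],[-0.09,0,0,0,-1,4.2,100],[-0.09,0,0,0,-1.3,4.1,100],[-0.09,0,0,0,-1.7,4,100],[0,0,0,0,0,0,100]]'
python3 - <<'E'
from h import *
p,q=pose(); print(p,q.as_matrix().round(3)); plan([((.497,.039,.30),down(-165))],grip=100); print(r.get_state()["joints"])
E
```

```text
time_s: 0.9
tcp_pos: [0.3401, -0.3239, 0.2999]
eef_rot: [-69.2, 89.9, -10.4]
contact_force: [2.0, 0.5, -0.8]
gripper_width: 0.0878
time_s: 1.7
tcp_pos: [0.463, -0.0427, 0.299]
eef_rot: [52.4, 90.0, 147.5]
contact_force: [-0.5, -1.6, -0.7]
gripper_width: 0.0875
[ 0.46304555 -0.04274132  0.29901129] [[-0.    -0.996 -0.09 ]
 [ 0.    -0.09   0.996]
 [-1.     0.     0.   ]]
-- 2 rows to [0.497 0.039 0.3  ]
[-0.086, 0.0, -0.0, -0.05, -2.06, 3.92, 100],
[-0.086, 0.0, -0.0, -0.05, -2.39, 3.73, 100],
[ 1.90626073e+01 -2.20844078e+00 -1.75702710e+01 -2.69206050e-02
 -7.46588126e+01 -1.39006583e+01]
```

```bash
python3 -m creep '[[-0.086,0,0,0,-2.06,3.92,100],[-0.086,0,0,0,-2.39,3.73,100],[0,0,0,3,0,0,100],[0,0,0,0,0,0,100]]'
python3 - <<'E'
from h import *
s,ds,Ws=snap("scene"); t,dt,Wt=snap("top"); p,q=pose(); print(p)
np.savez("k1.npz",s=s,t=t,Ws=Ws,Wt=Wt)
i=r.camera_info
for c in("scene","top"):
    f=240/np.tan(np.radians(i(c)["fovy"]/2)); K=np.array([[f,0,i(c)["cx"]],[0,f,i(c)["cy"]],[0,0,1.]]); T=np.array(i(c)["camera_from_world"])
    pts=np.array([p,p+q.apply([0,.044,0]),p+q.apply([0,-.044,0])])
    uv,_=cv2.projectPoints(pts,cv2.Rodrigues(T[:3,:3])[0],T[:3,3],K,np.array(i(c)["dist_coeffs"])); print(c,uv.reshape(-1,2).round(1).tolist())
    im=(s if c=="scene" else t).copy(); u,v=uv[0,0].astype(int)
    cr=cv2.resize(im[v-45:v+45,u-60:u+60],(400,300),interpolation=cv2.INTER_CUBIC)
    for a in uv.reshape(-1,2): cv2.circle(cr,tuple(int(x) for x in ((a[0]-u+60+.5)*400/120,(a[1]-v+45+.5)*400/120)),3,(255,0,255),1)
    globals()[c]=cr
cv2.imwrite("pics/k1.png",np.hstack([scene,top]))
E
```

```text
time_s: 2.1
tcp_pos: [0.4941, 0.0354, 0.2659]
eef_rot: [88.0, 89.6, -167.3]
contact_force: [-0.8, -1.1, -0.4]
gripper_width: 0.0873
[0.49573314 0.03447702 0.26951659]
scene [[337.6, 193.5], [335.2, 180.6], [340.0, 207.0]]
top [[300.7, 240.4], [305.7, 260.8], [295.7, 220.2]]
```

View pics/k1.png

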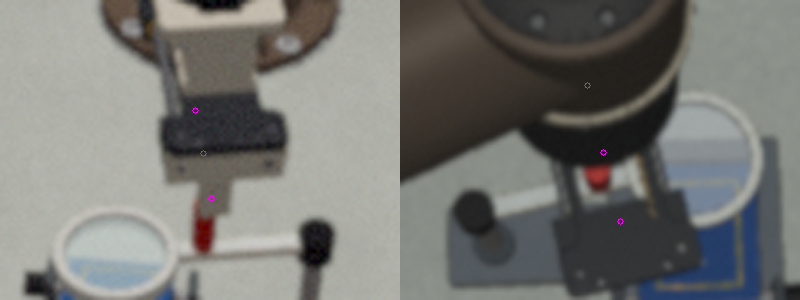

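```bash
python3 - <<'E'
from h import *
print(pose()[0]); plan([((.497,.039,.19),down(-165))],grip=100,step=30)
E
```

```text
[0.49573314 0.03447702 0.26951659]
-- 3 rows to [0.497 0.039 0.19 ]
[-0.002, -0.0, -0.001, 2.65, -0.08, 0.14, 100],
[-0.002, -0.0, -0.001, 2.65, -0.08, 0.14, 100],
[-0.002, -0.0, -0.001, 2.65, -0.08, 0.14, 100],
```

```bash
python3 -m creep '[[0,0,0,2.65,-0.1,0.2,100],[0,0,0,2.65,-0.1,0.2,100],[0,0,0,2.6,-0.1,0.1,100],[0,0,0,0,0,0,40],[0,0,0,0,0,0,20],[0,0,0,0,0,0,5],[0,0,0,0,0,0,5],[0,0,0,0,0,0,5]]' 5
python3 -m creep '[[0,0,0,0,0,0,5],[0,0,0,0,0,0,5],[0,0,0,0,0,0,5],[0,0,0,0,0,0,5]]'
python3 - <<'E'
from h import *
p,q=pose(); print(p)
H=np.array([.4745,.121]); v=p[:2]-H; rad=np.hypot(*v); a0=np.degrees(np.arctan2(v[1],v[0])); print(rad,a0, np.degrees(np.arctan2(*q.as_matrix()[[1,0],1])))
n=11; d=(3.4+1-a0)/n; w=[(np.r_[H+rad*np.array([np.cos(np.radians(a0+d*k)),np.sin(np.radians(a0+d*k))]),p[2]],R.from_euler("z",d*k,degrees=True)*q) for k in range(1,n+1)]
print(d); plan(w,grip=5,deg=20)
E
```

```text
time_s: 3.0
tcp_pos: [0.4984, 0.0408, 0.1917]
eef_rot: [-82.5, 89.9, 22.1]
contact_force: [0.2, 0.9, -0.6]
gripper_width: 0.0532
time_s: 3.4
tcp_pos: [0.4975, 0.0406, 0.1905]
eef_rot: [104.7, 89.9, -150.7]
contact_force: [-2.0, -1.3, 0.9]
gripper_width: 0.0213
[0.49750119 0.04056177 0.19046765]
0.0836621991798388 -74.04219893242657 -165.38565413058828
7.131108993856961
-- 1 rows to [0.5073 0.044  0.1905]
[-0.124, 0.0, -0.0, -0.0, -1.04, 0.09, 5],
-- 1 rows to [0.5166 0.0487 0.1905]
[-0.124, 0.0, -0.0, -0.0, -1.04, 0.09, 5],
-- 1 rows to [0.5253 0.0545 0.1905]
[-0.124, 0.0, -0.0, -0.0, -1.04, 0.09, 5],
-- 1 rows to [0.5331 0.0613 0.1905]
[-0.124, 0.0, -0.0, -0.0, -1.04, 0.09, 5],
-- 1 rows to [0.5401 0.069  0.1905]
[-0.124, 0.0, -0.0, -0.0, -1.04, 0.09, 5],
-- 1 rows to [0.546  0.0776 0.1905]
[-0.124, 0.0, -0.0, -0.0, -1.04, 0.09, 5],
-- 1 rows to [0.5509 0.0868 0.1905]
[-0.124, 0.0, -0.0, -0.0, -1.04, 0.09, 5],
-- 1 rows to [0.5545 0.0965 0.1905]
[-0.124, 0.0, -0.0, -0.0, -1.04, 0.09, 5],
-- 1 rows to [0.5569 0.1067 0.1905]
[-0.124, 0.0, -0.0, -0.0, -1.04, 0.09, 5],
-- 1 rows to [0.5581 0.117  0.1905]
[-0.124, 0.0, -0.0, -0.0, -1.04, 0.09, 5],
-- 1 rows to [0.5579 0.1274 0.1905]
[-0.124, 0.0, -0.0, -0.0, -1.04, 0.09, 5],
```

```bash
python3 -m creep '[[0,0,0,0,0,0,5],[0,0,0,0,0,0,5],[-0.06,0,0,0,-0.5,0.03,5],[-0.06,0,0,0,-0.5,0.03,5],[-0.12,0,0,0,-1,0.09,5]]'
python3 -m creep '[[-0.12,0,0,0,-1,0.09,5],[-0.12,0,0,0,-1,0.09,5],[-0.12,0,0,0,-1,0.09,5],[-0.12,0,0,0,-1,0.09,5]]'
python3 - <<'E'
from h import *
p,q=pose(); s=r.get_state(); print(p,q.as_matrix()[:,1].round(3),s["joints"].round(1) if hasattr(s["joints"],"round") else s["joints"],s["moment"])
im,d,W=snap("top"); hs=cv2.cvtColor(im,cv2.COLOR_BGR2HSV)
ring=(W[...,2]>.155)&(W[...,2]<.19)&(im.min(2)>130)&(W[...,0]>.4)&(W[...,0]<.8); print(ring.sum(),np.nanmean(W[ring],0))
E
```

```text
time_s: 3.9
tcp_pos: [0.5156, 0.0484, 0.1904]
eef_rot: [62.3, 89.9, -179.2]
contact_force: [-4.7, 2.7, 2.4]
gripper_width: 0.0176
time_s: 4.3
tcp_pos: [0.5445, 0.0765, 0.1904]
eef_rot: [33.3, 89.9, 179.5]
contact_force: [-6.2, 2.0, 4.6]
gripper_width: 0.0177
[0.54450994 0.07651461 0.19037564] [-0.557 -0.83   0.001] [ 28.4  10.4 -18.2  -0.1 -61.5  27.8] [ 0.4649097   2.32915373 -0.01594789]
545 [0.58722028 0.0339561  0.17631333]
```

```bash
python3 -m creep '[[-0.12,0,0,0,-1,0.09,5],[-0.12,0,0,0,-1,0.09,5],[-0.12,0,0,0,-1,0.09,5],[-0.12,0,0,0,-1,0.09,5],[-0.12,0,0,0,-1,0.09,5],[0,0,0,0,0,0,5],[0,0,0,0,0,0,5]]'
python3 - <<'E'
from h import *
p,q=pose(); s=r.get_state(); print(p,q.as_matrix()[:,1].round(3))
v=p[:2]-[.4745,.121]; print(np.degrees(np.arctan2(v[1],v[0])),np.hypot(*v))
E
```

```text
time_s: 5.05
tcp_pos: [0.5576, 0.1243, 0.1904]
eef_rot: [-11.8, 90.0, 168.4]
contact_force: [-3.0, 1.2, 2.2]
gripper_width: 0.0179
[0.55761808 0.12430669 0.1903876 ] [ 0.003 -1.    -0.   ]
2.278198108698084 0.0831838242580328
```

```bash
python3 -m creep '[[0,0,0,0,0,0,60],[0,0,0,0,0,0,60],[0,0,0,0,0,0,60],[0,0,0,-3,0,0,60],[0,0,0,-4,0,0,60],[0,0,0,-3,0,0,60],[0,0,0,0,0,0,60]]'
python3 - <<'E'
from h import *
plan([((.4955,-.322,.22),down(-65))],grip=60)
E
```

```text
time_s: 5.75
tcp_pos: [0.5603, 0.1243, 0.2956]
eef_rot: [-160.4, 89.5, 19.9]
contact_force: [0.3, 0.5, -0.5]
gripper_width: 0.0528
-- 11 rows to [ 0.4955 -0.322   0.22  ]
[-0.039, -0.001, 0.0, 0.67, 4.06, 0.61, 60],
[-0.039, -0.001, 0.0, 0.67, 4.03, 0.77, 60],
[-0.039, -0.001, 0.0, 0.67, 4.0, 0.93, 60],
[-0.039, -0.001, 0.0, 0.67, 3.96, 1.08, 60],
[-0.039, -0.001, 0.0, 0.68, 3.91, 1.24, 60],
[-0.039, -0.001, 0.0, 0.68, 3.86, 1.39, 60],
[-0.039, -0.001, 0.0, 0.68, 3.8, 1.54, 60],
[-0.039, -0.001, 0.0, 0.68, 3.74, 1.69, 60],
[-0.039, -0.001, 0.0, 0.68, 3.67, 1.83, 60],
[-0.039, -0.001, 0.0, 0.68, 3.59, 1.97, 60],
[-0.039, -0.001, 0.0, 0.69, 3.51, 2.11, 60],
```

```bash
python3 -m creep '[[-0.04,0,0,0,4.06,0.6,60],[-0.04,0,0,0,4,0.8,60],[-0.04,0,0,0,4,0.9,60],[-0.04,0,0,0,4,1.1,60],[-0.04,0,0,0.7,3.9,1.2,60],[-0.04,0,0,1,3.9,1.4,60],[-0.04,0,0,1,3.8,1.5,60],[-0.04,0,0,1,3.7,1.7,60]]'
python3 -m creep '[[-0.04,0,0,1,3.7,1.8,60],[-0.04,0,0,1,3.6,2,60],[-0.04,0,0,1,3.5,2.1,60],[0,0,0,0,0,0,60],[0,0,0,0,0,0,60]]'
python3 - <<'E'
from h import *
s,ds,Ws=snap("scene"); t,dt,Wt=snap("top"); p,q=pose(); print(p,q.as_matrix()[:,1])
np.savez("k2.npz",s=s,t=t,Ws=Ws,Wt=Wt)
cv2.imwrite("pics/k2.png",np.hstack([cv2.resize(s[150:330,140:400],(400,277)),cv2.resize(t[180:360,230:490],(400,277))]))
for c,im,W in(("top",t,Wt),("scene",s,Ws)):
    im=im.astype(int); b,g,rr=im[...,0],im[...,1],im[...,2]; X,Y,Z=W[...,0],W[...,1],W[...,2]
    reg=(X>.3)&(X<.75)&(Y>-.1)&(Y<.2)
    def st(n,m): print(c,n,m.sum(),W[m].mean(0).round(4))
    st("knob",reg&(rr>120)&(g<70)&(b<70)&(Z>.2))
    st("hub",reg&(Z>.175)&(Z<.192)&(im.max(2)<60)&(Y>0))
    blue=reg&(b>rr+40)&(b>g+15)&(Z>.05)&(Z<.13); P=W[blue]
    for k in range(6):
        A=np.c_[P[:,:2],np.ones(len(P))]; co=np.linalg.lstsq(A,P[:,2],rcond=None)[0]; e=P[:,2]-A@co; P=P[abs(e)<max(.003,1.8*e.std())]
    rc=cv2.minAreaRect((P[:,:2]*1000).astype(np.float32))
    print("plane",co.round(4),"slope",np.arctan(np.hypot(*co[:2])),"az",np.degrees(np.arctan2(co[1],co[0])),len(P),e.std(),rc,"z at ctr",co@[rc[0][0]/1e3,rc[0][1]/1e3,1])
    yel=reg&(Z>.06)&(Z<.12)&(rr>b+5)&(g>b+5)
    if yel.sum()>10: st("yel",yel); print(cv2.minAreaRect((W[yel][:,:2]*1000).astype(np.float32)))
E
```

```text
time_s: 6.55
tcp_pos: [0.5113, -0.2027, 0.2529]
eef_rot: [167.9, 90.0, 6.6]
contact_force: [1.7, 0.0, 0.2]
gripper_width: 0.0527
time_s: 7.05
tcp_pos: [0.4944, -0.3239, 0.2225]
eef_rot: [-43.5, 89.9, 161.7]
contact_force: [0.3, 0.5, 0.3]
gripper_width: 0.0526
[ 0.49523336 -0.32258769  0.22354922] [ 4.29380161e-01 -9.03123841e-01  6.92304476e-05]
top knob 34 [0.5565 0.1253 0.2231]
top hub 117 [0.4705 0.1215 0.1847]
plane [ 0.2357  0.0206 -0.026 ] slope 0.2323690674834844 az 4.983066264853963 817 0.001708297255368941 ((473.2800598144531, -28.095489501953125), (94.8798599243164, 84.87882995605469), 2.925466775894165) z at ctr 0.08494838443760443
top yel 21 [ 0.4756 -0.0253  0.0849]
((471.6230163574219, -29.01004981994629), (72.13050079345703, 59.30415344238281), 0.6918231844902039)
scene knob 24 [0.5635 0.1225 0.2191]
scene hub 55 [0.4785 0.1201 0.1811]
plane [ 0.2344  0.0196 -0.0288] slope 0.23103202025685854 az 4.7888672091133175 522 0.0014555339764147069 ((478.3693542480469, -30.025653839111328), (98.79295349121094, 85.54531860351562), 2.1612730026245117) z at ctr 0.08270696780802594
scene yel 27 [0.4797 0.0263 0.0816]
((467.6923828125, 23.306732177734375), (65.98603057861328, 174.37181091308594), 12.680803298950195)
```

View pics/k2.png

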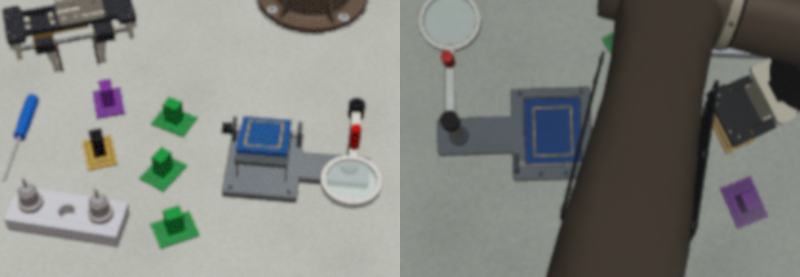

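```bash
python3 - <<'E'
from h import *
def an(W,p,q,zr,lab):
    L=q.inv().apply((W-p).reshape(-1,3)).reshape(W.shape)
    m=(W[...,2]>p[2]-.01)&(W[...,2]<p[2]+zr)&(abs(L[...,1])<.08)&(abs(L[...,2])<.03)
    l=L[m]; print(lab,len(l)); 
    for a in l[np.argsort(l[:,0])][::max(1,len(l)//45)]: print((a*1000).round(1).tolist(),end=" ")
    print()
k=np.load("k1.npz"); p=np.array([.49573,.03448,.2695]); q=down(-165.0)
an(k["Ws"],p,q,.04,"k1 scene")
k=np.load("k2.npz"); p=np.array([.49523,-.32259,.22355]); q=down(np.degrees(np.arctan2(-.903,.4294)))
an(k["Ws"],p,q,.035,"k2 scene")
E
```

```text
k1 scene 108
[-39.5, -67.2, -0.9] [-35.8, -66.4, -2.9] [-34.7, -63.4, 8.8] [-34.3, -64.1, -11.4] [-33.5, -65.4, 8.6] [-33.1, -64.1, -0.2] [-31.8, -63.3, 4.5] [-29.3, -59.9, -3.9] [-27.9, -61.9, -1.9] [-27.5, -61.7, 0.4] [-26.9, -60.7, -3.9] [-26.8, -63.4, -6.6] [-25.9, -59.4, -6.0] [-25.4, -62.6, -1.9] [-24.1, -61.9, 5.1] [-23.6, -58.6, 7.8] [-22.3, -59.3, -3.5] [-21.5, -59.9, 10.0] [-20.7, -60.8, -3.7] [-20.2, -60.8, 0.9] [-20.0, -61.1, 5.4] [-19.1, -55.3, -11.9] [-18.6, -58.1, -10.0] [-17.3, -61.9, 7.7] [-17.1, -57.0, -7.5] [-16.5, -55.9, -11.9] [-16.0, -58.7, -10.0] [-15.5, -58.5, -7.7] [-15.3, -59.0, -0.9] [-13.6, -59.4, -12.3] [-12.8, -59.7, -0.9] [-12.4, -58.5, -9.8] [-12.1, -59.5, 3.7] [-11.4, -59.3, 8.3] [-10.9, -57.4, -5.1] [-10.0, -62.5, -8.0] [-9.2, -58.7, -7.4] [-8.6, -57.9, -9.6] [-7.7, -57.9, -0.4] [-6.9, -59.2, -12.0] [-6.8, -59.7, -5.2] [-5.2, -61.3, -5.4] [-4.8, -58.7, 4.2] [-4.7, -60.6, -7.5] [-4.1, -58.6, 8.8] [-3.8, -60.6, 1.6] [-3.0, -59.7, -0.5] [-1.3, -54.0, -8.8] [-0.9, 49.9, -11.5] [1.0, -58.3, -7.0] [1.8, -57.8, -4.6] [2.0, -55.5, 4.9] [2.5, -58.3, 6.9] [3.8
[... 428 characters left out ...]
-22.6, -34.5, -11.1] [-22.1, 32.8, -9.1] [-22.0, -25.3, -7.8] [-21.6, 35.6, -11.3] [-21.1, 37.9, -10.1] [-20.6, -32.3, -8.3] [-20.2, -36.4, -12.7] [-18.8, 36.2, -11.8] [-17.5, -28.9, -11.3] [-16.6, 39.0, -12.2] [-16.0, -38.9, -8.8] [-15.6, 31.1, -6.2] [-14.8, -33.7, -9.7] [-14.6, -33.1, -12.9] [-13.8, -26.2, -10.1] [-13.3, 33.5, -2.9] [-12.8, -27.4, -1.9] [-11.9, 42.4, -13.2] [-11.2, 44.2, -8.4] [-10.7, -23.4, 5.2] [-9.9, -28.1, -10.1] [-8.9, -25.8, -8.2] [-8.2, -32.2, -13.1] [-7.3, -27.6, -10.8] [-6.5, -37.0, -12.6] [-5.8, -35.3, -7.7] [-5.5, 31.0, -9.8] [-4.7, 40.7, -9.7] [-3.9, 33.8, -10.9] [-2.7, -27.2, -9.3] [-1.3, 39.0, -10.2] [-1.1, 32.0, -12.1] [-0.2, -26.7, -10.1] [0.7, -24.4, -8.5]
```

```bash
python3 - <<'E'
from h import *
print(pose()[0]); plan([((.497,-.321,.012),down(-65))],grip=60)
E
```

```text
[ 0.49523336 -0.32258769  0.22354922]
-- 5 rows to [ 0.497 -0.321  0.012]
[0.001, -0.0, -0.0, 4.23, -0.01, -0.04, 60],
[0.001, -0.0, -0.0, 4.23, -0.01, -0.05, 60],
[0.001, -0.0, -0.0, 4.23, -0.01, -0.05, 60],
[0.001, -0.0, -0.0, 4.23, -0.01, -0.05, 60],
[0.001, -0.0, -0.0, 4.23, -0.01, -0.05, 60],
```

```bash
python3 -m creep '[[0,0,0,4.2,0,-0.05,60],[0,0,0,4.2,0,-0.05,60],[0,0,0,4.2,0,-0.05,60],[0,0,0,4.2,0,-0.05,60],[0,0,0,3.4,0,-0.05,60],[0,0,0,0,0,0,60],[0,0,0,0,0,0,60]]' 35
python3 - <<'E'
from h import *
print([pose()[0].round(4).tolist() for _ in range(3)]); plan([((.497,-.321,.012),down(-65))],grip=60)
E
```

```text
time_s: 7.85
tcp_pos: [0.4982, -0.3212, 0.0224]
eef_rot: [34.5, 90.0, -119.9]
contact_force: [0.0, 0.2, 0.8]
gripper_width: 0.0527
[[0.4982, -0.3212, 0.0224], [0.4982, -0.3212, 0.0224], [0.4982, -0.3212, 0.0224]]
-- 1 rows to [ 0.497 -0.321  0.012]
[0.01, 0.0, -0.0, 1.04, -0.07, 0.1, 60],
```

```bash
python3 -m creep '[[0,0,0,1,0,0.05,60],[0,0,0,0,0,0,30],[0,0,0,0,0,0,20],[0,0,0,0,0,0,20],[0,0,0,0,0,0,20],[0,0,0,0,0,0,20],[0,0,0,0,0,0,20],[0,0,0,0,0,0,20]]' 35
python3 -m creep '[[0,0,0,0,0,0,20],[0,0,0,0,0,0,15],[0,0,0,0,0,0,15],[0,0,0,0,0,0,15]]'
python3 - <<'E'
from h import *
p,q=pose(); print(p,q.as_matrix()[:,1].round(4),r.get_state()["joints"])
E
```

```text
time_s: 8.65
tcp_pos: [0.4971, -0.3222, 0.0121]
eef_rot: [123.9, 90.0, -30.7]
contact_force: [-2.1, 1.2, 5.2]
gripper_width: 0.0237
time_s: 9.05
tcp_pos: [0.4971, -0.3221, 0.0121]
eef_rot: [129.9, 90.0, -24.7]
contact_force: [-3.3, 2.4, 6.1]
gripper_width: 0.0241
[ 0.49711062 -0.32214015  0.01209478] [ 4.298e-01 -9.029e-01  4.000e-04] [-1.40487853e+01  2.54443596e+01 -2.39421523e+01  7.48896918e-03
 -4.05874589e+01  1.29498396e+02]
```

```bash
cat >> h.py <<'E'
def rayhit(cam,uv,n,d):  # intersect pixel rays with plane n.x=d (world)
    i=r.camera_info(cam); f=240/np.tan(np.radians(i["fovy"]/2)); K=np.array([[f,0,i["cx"]],[0,f,i["cy"]],[0,0,1.]])
    p=cv2.undistortPoints(np.asarray(uv,float).reshape(-1,1,2),K,np.array(i["dist_coeffs"],float)).reshape(-1,2)
    T=np.linalg.inv(np.array(i["camera_from_world"])); D=np.c_[p,np.ones(len(p))]@T[:3,:3].T; o=T[:3,3]
    return o+D*((d-o@n)/(D@n))[:,None]
E
python3 - <<'E'
from h import *
k=np.load("k2.npz"); V=[]
for c,a,Wn,zb in(("top","t","Wt",.002),("scene","s","Ws",-.002)):
    im=k[a]; W=k[Wn]; hs=cv2.cvtColor(im,cv2.COLOR_BGR2HSV)
    near=(abs(W[...,0]-.48)<.09)&(abs(W[...,1]+.028)<.07)&(W[...,2]>.05)&(W[...,2]<.12)
    blue=((hs[...,0]>100)&(hs[...,0]<130)&(hs[...,1]>110)&near).astype(np.uint8)
    n_,lab,st,_=cv2.connectedComponentsWithStats(blue); blue=(lab==1+st[1:,4].argmax()).astype(np.uint8)
    cn=max(cv2.findContours(blue,0,2)[0],key=cv2.contourArea); hull=cv2.convexHull(cn).reshape(-1,2)
    co={"top":[.2357,.0206,-.026],"scene":[.2344,.0196,-.0288]}[c]
    n=np.array([-co[0],-co[1],1]); H=rayhit(c,hull,n,co[2])
    u=np.array([np.cos(.055),np.sin(.055)]); print(c,cv2.minAreaRect((H[:,:2]*1000).astype(np.float32)))
    # yellow: less-blue pixels inside filled contour, eroded
    fill=cv2.erode(cv2.drawContours(np.zeros_like(blue),[cn],-1,1,-1),np.ones((3,3)))
    B=im.astype(int); sat=B[...,0]-B[...,2]
    thr=np.median(sat[fill>0])-25
    yl=(fill>0)&(sat<thr); ys,xs=np.nonzero(yl); Y=rayhit(c,np.c_[xs,ys],n,co[2]); print("yellow",len(Y),Y.mean(0).round(4),cv2.minAreaRect((Y[:,:2]*1000).astype(np.float32)))
    # base edges at z=.02
    g=(np.ptp(B,axis=2)<35)&(abs(W[...,2]-.02-zb/2)<.008)&(W[...,0]>.39)&(W[...,0]<.57)&(W[...,1]>-.11)&(W[...,1]<.17)
    g=cv2.morphologyEx(g.astype(np.uint8),cv2.MORPH_CLOSE,np.ones((3,3))); ys,xs=np.nonzero(g); G=rayhit(c,np.c_[xs,ys],np.array([0,0,1.]),.02)
    print("base",cv2.minAreaRect((G[:,:2]*1000).astype(np.float32)))
E
```

```text
top ((472.5708312988281, -27.85530662536621), (64.99217224121094, 50.60508728027344), 3.5578224658966064)Traceback (most recent call last):
  File "<stdin>", line 16, in <module>
  File "h.py", line 33, in rayhit
    p=cv2.undistortPoints(np.asarray(uv,float).reshape(-1,1,2),K,np.array(i["dist_coeffs"],float)).reshape(-1,2)
      ~~~~~~~~~~~~~~~~~~~^^^^^^^^^^^^^^^^^^^^^^^^^^^^^^^^^^^^^^^^^^^^^^^^^^^^^^^^^^^^^^^^^^^^^^^^^
cv2.error: OpenCV(4.12.0) /io/opencv/modules/calib3d/src/undistort.dispatch.cpp:347: error: (-215:Assertion failed) CV_IS_MAT(_src) && CV_IS_MAT(_dst) && (_src->rows == 1 || _src->cols == 1) && (_dst->rows == 1 || _dst->cols == 1) && _src->cols + _src->rows - 1 == _dst->rows + _dst->cols - 1 && (CV_MAT_TYPE(_src->type) == CV_32FC2 || CV_MAT_TYPE(_src->type) == CV_64FC2) && (CV_MAT_TYPE(_dst->type) == CV_32FC2 || CV_MAT_TYPE(_dst->type) == CV_64FC2) in function 'cvUndistortPointsInternal'
```

```bash
python3 -m creep '[[0,0,0,-0.6,0,0,15],[0,0,0,-1.5,0,0,15],[0,0,0,-3,0,0,15],[0,0,0,-4.5,0,0,15],[0,0,0,-4.5,0,0,15],[0,0,0,-4,0,0,15],[0,0,0,0,0,0,15]]'
```

```text
time_s: 9.75
tcp_pos: [0.4998, -0.3235, 0.1993]
eef_rot: [131.0, 89.4, -23.5]
contact_force: [0.8, 0.2, -1.7]
gripper_width: 0.0239
```

```bash
python3 - <<'E'
from h import *
k=np.load("k2.npz")
for c,a,Wn in(("top","t","Wt"),("scene","s","Ws")):
    im=k[a]; W=k[Wn]; hs=cv2.cvtColor(im,cv2.COLOR_BGR2HSV); B=im.astype(int)
    near=(abs(W[...,0]-.48)<.09)&(abs(W[...,1]+.028)<.07)&(W[...,2]>.05)&(W[...,2]<.12)
    blue=((hs[...,0]>100)&(hs[...,0]<130)&(hs[...,1]>110)&near).astype(np.uint8)
    co={"top":[.2357,.0206,-.026],"scene":[.2344,.0196,-.0288]}[c]; n=np.array([-co[0],-co[1],1])
    def rect(lab,m,n=n,d=co[2]):
        ys,xs=np.nonzero(m); H=rayhit(c,np.c_[xs,ys],n,d); print(c,lab,len(H),cv2.minAreaRect((H[:,:2]*1000).astype(np.float32)),(H[:,:2].max(0)+H[:,:2].min(0))/2)
    n_,lab,st,_=cv2.connectedComponentsWithStats(blue,connectivity=4)
    for j in np.argsort(-st[1:,4])[:2]: rect("comp",lab==j+1)
    rect("all",blue)
    g=(np.ptp(B,axis=2)<35)&(abs(W[...,2]-.02)<.008)&(W[...,0]>.39)&(W[...,0]<.57)&(W[...,1]>-.11)&(W[...,1]<.17)
    rect("base",cv2.morphologyEx(g.astype(np.uint8),cv2.MORPH_OPEN,np.ones((3,3))),np.array([0,0,1.]),.02)
E
```

```text
top comp 596 ((472.5708312988281, -27.85530662536621), (64.99217224121094, 50.60508728027344), 3.5578224658966064) [ 0.47237706 -0.02784702]
top comp 514 ((473.4764404296875, -27.866809844970703), (94.94573974609375, 85.54698944091797), 0.8519076108932495) [ 0.47352148 -0.02765152]
top all 1117 ((473.4764404296875, -27.866809844970703), (94.94573974609375, 85.54698944091797), 0.8519076108932495) [ 0.47352148 -0.02792014]
top base 1886 ((476.0626525878906, 31.327430725097656), (149.96429443359375, 246.2442169189453), 1.947512149810791) [0.47774869 0.03167438]
scene comp 275 ((482.343994140625, -29.564720153808594), (100.96900177001953, 86.0700454711914), 2.482189655303955) [ 0.4823483  -0.02855329]
scene comp 271 ((473.5428771972656, -30.152477264404297), (66.18656158447266, 49.94157028198242), 2.829601287841797) [ 0.473328   -0.03032548]
scene all 546 ((482.343994140625, -29.564720153808594), (100.96900177001953, 86.0700454711914), 2.482189655303955) [ 0.4823483  -0.02855329]
scene base 1408 ((491.00909423828125, 0.04958343505859375), (138.12933349609375, 187.35064697265625), 2.4764177799224854) [ 0.49186757 -0.00157224]
```

```bash
cat >> h.py <<'E'
def facepose(h, mid=(.473,-.0288,.0835), yaw=2.9, s=.2315, tilt0=0.):
    c,sn=np.cos(np.radians(yaw)),np.sin(np.radians(yaw)); n=np.array([-np.sin(s)*c,-np.sin(s)*sn,np.cos(s)])
    x=-n; y=np.array([sn,-c,0.]); return np.array(mid)+n*(h+.0121), R.from_matrix(np.c_[x,y,np.cross(x,y)])
E
python3 - <<'E'
from h import *
print(pose()[0]); plan([facepose(.05)],grip=15,step=40)
E
```

```text
[ 0.49984006 -0.32349709  0.19930159]
-- 8 rows to [ 0.4588 -0.0295  0.1439]
[0.049, 0.028, 0.005, 0.67, -3.54, -1.11, 15],
[0.049, 0.028, 0.005, 0.68, -3.6, -0.92, 15],
[0.049, 0.028, 0.005, 0.69, -3.64, -0.72, 15],
[0.049, 0.028, 0.005, 0.69, -3.67, -0.52, 15],
[0.049, 0.028, 0.005, 0.68, -3.7, -0.32, 15],
[0.049, 0.028, 0.005, 0.67, -3.71, -0.12, 15],
[0.049, 0.028, 0.005, 0.65, -3.72, 0.08, 15],
[0.049, 0.028, 0.005, 0.63, -3.71, 0.28, 15],
```

```bash
python3 -m creep '[[0.049,0.028,0.005,0.67,-3.55,-1.1,15],[0.049,0.028,0.005,0.67,-3.6,-0.9,15],[0.049,0.028,0.005,0.67,-3.65,-0.7,15],[0.049,0.028,0.005,0.67,-3.65,-0.5,15],[0.049,0.028,0.005,0.67,-3.7,-0.3,15],[0.049,0.028,0.005,0.67,-3.7,-0.1,15],[0.049,0.028,0.005,0.65,-3.7,0.1,15],[0.049,0.028,0.005,0.65,-3.7,0.3,15]]'
python3 -m creep '[[0,0,0,0,0,0,15],[0,0,0,0,0,0,15]]'
python3 - <<'E'
from h import *
print(pose()[0],r.get_state()["contact_force"]); plan([facepose(.025)],grip=15,step=40)
s,ds,Ws=snap("scene"); t,dt,Wt=snap("top"); np.savez("k3.npz",s=s,t=t,Ws=Ws,Wt=Wt)
cv2.imwrite("pics/k3.png",np.hstack([cv2.resize(s[180:290,265:385],(400,367),interpolation=2),cv2.resize(t[205:315,270:390],(400,367),interpolation=2)]))
E
```

```text
time_s: 10.55
tcp_pos: [0.4535, -0.0282, 0.1388]
eef_rot: [-178.6, 77.0, 4.2]
contact_force: [0.7, -0.1, -1.6]
gripper_width: 0.0237
time_s: 10.75
tcp_pos: [0.4534, -0.0285, 0.1389]
eef_rot: [-179.0, 77.1, 4.2]
contact_force: [0.3, 0.3, -1.0]
gripper_width: 0.0237
[ 0.4534151  -0.02850886  0.13889709] [ 0.33641939  0.29867934 -1.02898349]
-- 1 rows to [ 0.4645 -0.0292  0.1196]
[0.004, 0.007, 0.005, 2.13, 0.14, -0.64, 15],
```

View pics/k3.png

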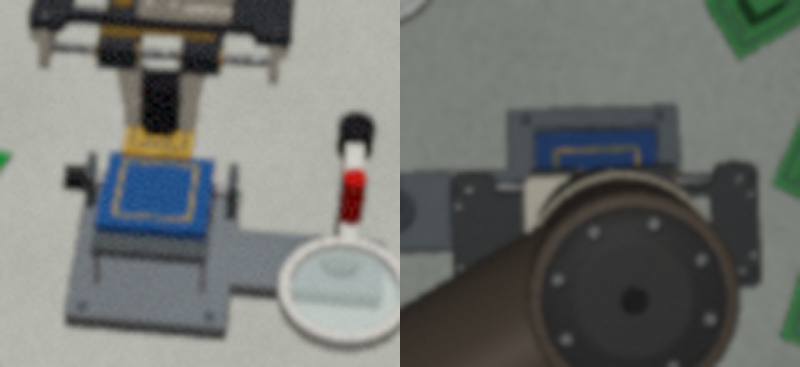

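```bash
cat > meas.py <<'E'
from h import *
import sys
def meas(s,Ws,p,q,mid=(.473,-.0288,.0835)):
    B=s.astype(int); hs=cv2.cvtColor(s,cv2.COLOR_BGR2HSV)
    M=q.as_matrix(); 
    L=q.inv().apply((Ws-p).reshape(-1,3)).reshape(Ws.shape)
    br=(hs[...,0]>12)&(hs[...,0]<30)&(hs[...,1]>100)&(hs[...,2]>90)&(abs(L[...,0]-.009)<.012)&(abs(L[...,1])<.04)&(abs(L[...,2])<.045)
    n=M[:,0]; ys,xs=np.nonzero(br); 
    H=rayhit("scene",np.c_[xs,ys],n,n@p+.0121); T=q.inv().apply(H-p)*1000
    lo=T[:,2].min(); print("brass",len(T),"far edge z",np.sort(T[:,2])[:8].round(1))
    f=T[T[:,2]<lo+8]; print(" y extents near far edge",np.sort(f[:,1])[:4].round(1),np.sort(f[:,1])[-4:].round(1))
    # slope of far edge
    e=[]; 
    for u in np.unique(xs): 
        v=ys[xs==u].max(); t=q.inv().apply(rayhit("scene",[[u,v+.5]],n,n@p+.0121)[0]-p)*1000; e.append((t[1],t[2]))
    e=np.array(e); e=e[(abs(e[:,1]-np.median(e[:,1]))<3)]; k=np.polyfit(e[:,0],e[:,1],1); print(" far edge slope deg",np.degrees(np.arctan(k[0])),"z0",k[1],len(e))
    # face in face frame
    P,Q=facepose(-.0121); N=Q.as_matrix()[:,0]
    bl=(hs[...,0]>100)&(hs[...,0]<130)&(hs[...,1]>110)&(abs(Ws[...,0]-.48)<.07)&(abs(Ws[...,1]+.028)<.06)&(Ws[...,2]>.06)
    ys,xs=np.nonzero(bl); H=rayhit("scene",np.c_[xs,ys],N,N@P); F=Q.inv().apply(H-P)*1000; F[:,1:]*=-1 # now x up, y left
    print("blue",len(F),"y",F[:,1].min().round(1),F[:,1].max().round(1),"x",F[:,2].min().round(1),F[:,2].max().round(1))
    # yellow inside face
    sat=B[...,0]-B[...,2]; v,u=np.mgrid[0:480,0:640]; G=rayhit("scene",np.c_[u.ravel(),v.ravel()],N,N@P); G=-Q.inv().apply(G-P)*1000
    y=(-Q.inv().apply(H-P))[:0]
    gx,gy=np.meshgrid(np.arange(-50,51,1.),np.arange(-46,47,1.)) # x up, y left
    W=P+Q.apply(np.c_[0*gx.ravel(),-gy.ravel()/1000,-gx.ravel()/1000])
    i=r.camera_info("scene"); f=240/np.tan(np.radians(i["fovy"]/2)); K=np.array([[f,0,i["cx"]],[0,f,i["cy"]],[0,0,1.]]); Tm=np.array(i["camera_from_world"])
    uv,_=cv2.projectPoints(W,cv2.Rodrigues(Tm[:3,:3])[0],Tm[:3,3],K,np.array(i["dist_coeffs"])); uv=uv.reshape(*gx.shape,2).astype(np.float32)
    I=cv2.remap(s,uv[...,0],uv[...,1],cv2.INTER_CUBIC).astype(int); D=(I[...,2]+I[...,1]//2-I[...,0]) # yellowness
    return D,I
def lines(D,xr,yr):
    # peaks: rows=y(-46..46), cols=x(-50..50)
    def pk(prof,c0,lo,hi,sub):
        s=prof[lo-c0:hi-c0]; w=np.clip(s-np.percentile(s,30),0,None); return (np.arange(lo,hi)*w).sum()/w.sum()
    px=D[yr[0]+46:yr[1]+46].mean(0); py=D[:,xr[0]+50:xr[1]+50].mean(1)
    print("x high",pk(px,-50,28,44,1),"x low",pk(px,-50,-44,-28,1),"y left",pk(py,-46,22,38,1),"y right",pk(py,-46,-38,-22,1))
E
python3 - <<'E'
from meas import *
k=np.load("k3.npz"); p,q=pose()
D,I=meas(k["s"],k["Ws"],p,q); lines(D,(-20,25),(-18,18))
for nm in("left","right"):
    pts=[]
    for x in range(-28,30,4):
        col=D[:,x+47:x+54].mean(1); lo=22 if nm=="left" else -38; s=col[lo+46:lo+62]; w=np.clip(s-np.percentile(s,30),0,None); pts.append((x,(np.arange(lo,lo+16)*w).sum()/w.sum()))
    print(nm,np.degrees(np.arctan(np.polyfit(*np.array(pts).T,1)[0])),np.round([b for a,b in pts],1))
E
```

```text
brass 161 far edge z [-32.6 -31.3 -31.3 -30.9 -30.9 -30.6 -30.6 -30.3]
 y extents near far edge [-23.7 -21.6 -21.2 -19.1] [19.6 21.6 22.1 24.6]
 far edge slope deg 0.2939536305916954 z0 -31.93037917703069 19
blue 562 y -44.0 41.8 x -695.9 64.0
x high 39.06332956371645 x low -41.19595132804131 y left 27.920023833956765 y right -30.077932021705116
left 0.46059113298901855 [26.8 27.5 27.8 27.9 28.1 28.2 28.  27.7 27.5 27.6 27.8 28.  28.2 28.1
 27.7]
right -0.6461045343836594 [-29.  -29.7 -30.2 -30.2 -30.1 -29.9 -29.9 -30.1 -30.2 -30.1 -29.9 -29.9
 -30.2 -30.4 -30.3]
```

```bash
sed -i 's/mid=(.473,-.0288,.0835), yaw=2.9/mid=(.4737,-.0295,.0837), yaw=2.8/' h.py; python3 - <<'E'
from h import *
plan([facepose(.025)],grip=15,step=15); plan([facepose(.008)],start=facepose(.025),grip=15,step=9)
E
```

```text
-- 2 rows to [ 0.4652 -0.0299  0.1198]
[0.001, 0.003, 0.002, 1.07, 0.04, -0.31, 15],
[0.001, 0.003, 0.002, 1.07, 0.04, -0.31, 15],
-- 2 rows to [ 0.4691 -0.0297  0.1033]
[0.0, 0.0, 0.0, 0.85, -0.0, 0.0, 15],
[0.0, 0.0, 0.0, 0.85, -0.0, 0.0, 15],
```

```bash
python3 -m creep '[[0.001,0.003,0.002,1.07,0.04,-0.31,15],[0.001,0.003,0.002,1.07,0.04,-0.31,15],[0,0,0,0.85,0,0,15],[0,0,0,0.6,0,0,15],[0,0,0,0,0,0,15],[0,0,0,0,0,0,15]]'
python3 - <<'E'
from meas import *
p,q=pose(); print(p,r.get_state()["contact_force"]); plan([facepose(.008)],grip=15,step=50)
s,ds,Ws=snap("scene"); np.savez("k4.npz",s=s,Ws=Ws)
D,I=meas(s,Ws,p,q); lines(D,(-10,25),(-18,18))
# plate on same sampling but at the plate's top plane, tool frame rectified
P,Q=p+q.apply([.0121,0,0]),q
i=r.camera_info("scene"); f=240/np.tan(np.radians(i["fovy"]/2)); K=np.array([[f,0,i["cx"]],[0,f,i["cy"]],[0,0,1.]]); Tm=np.array(i["camera_from_world"])
out=[]
for pl,off in(("under",0),("top",-.006)):
    gx,gy=np.meshgrid(np.arange(55,-56,-.5),np.arange(50,-51,-.5),indexing="ij")
    Wp=P+Q.apply(np.c_[0*gx.ravel()+off,-gy.ravel()/1000,-gx.ravel()/1000]); uv,_=cv2.projectPoints(Wp,cv2.Rodrigues(Tm[:3,:3])[0],Tm[:3,3],K,np.array(i["dist_coeffs"])); uv=uv.reshape(*gx.shape,2).astype(np.float32)
    I=cv2.remap(s,uv[...,0],uv[...,1],cv2.INTER_CUBIC); np.save("rect_"+pl,I); out.append(cv2.resize(I,(400,444)))
cv2.imwrite("pics/k4.png",np.hstack(out))
E
```

```text
time_s: 11.45
tcp_pos: [0.4683, -0.0299, 0.1055]
eef_rot: [-179.9, 76.8, 2.9]
contact_force: [-0.2, 0.2, -1.5]
gripper_width: 0.0239
[ 0.46825197 -0.02988576  0.1054809 ] [-0.20342095  0.23024864 -1.53421142]
-- 1 rows to [ 0.4691 -0.0297  0.1033]
[-0.001, 0.001, 0.0, 0.24, -0.01, -0.03, 15],
brass 155 far edge z [-31.4 -31.4 -31.  -31.  -30.6 -30.6 -30.3 -29.9]
 y extents near far edge [-24.1 -22.  -21.6 -19.4] [22.2 22.7 24.7 25.2]
 far edge slope deg -0.08008121509445856 z0 -31.319797540699742 20
blue 325 y -43.2 42.9 x -477.1 62.9
x high 38.78824833702882 x low -34.881889763779526 y left 25.688319311289376 y right -26.89266253554315
```

View pics/k4.png

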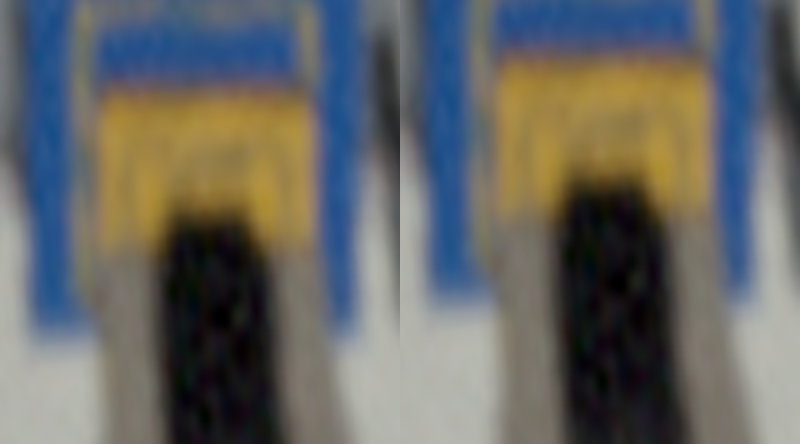

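```bash
cat > rel.py <<'E'
from h import *
def rectify(s,P,Q,off=0):
    i=r.camera_info("scene"); f=240/np.tan(np.radians(i["fovy"]/2)); K=np.array([[f,0,i["cx"]],[0,f,i["cy"]],[0,0,1.]]); Tm=np.array(i["camera_from_world"])
    gx,gy=np.meshgrid(np.arange(-60,60.1,.5),np.arange(-50,50.1,.5),indexing="ij")
    W=P+Q.apply(np.c_[0*gx.ravel()+off,-gy.ravel()/1000,-gx.ravel()/1000]); uv,_=cv2.projectPoints(W,cv2.Rodrigues(Tm[:3,:3])[0],Tm[:3,3],K,np.array(i["dist_coeffs"])); uv=uv.reshape(*gx.shape,2).astype(np.float32)
    return cv2.remap(s,uv[...,0],uv[...,1],cv2.INTER_LINEAR).astype(float)
ix=lambda x:int(round((x+60)*2)); iy=lambda y:int(round((y+50)*2))
def cross(prof,lo,hi,o,sign):  # position of half-level crossing by max gradient centroid
    a=np.arange(lo,hi,.5); pr=np.array([prof[int(round((v+o)*2))] for v in a]); g=np.clip(sign*np.gradient(cv2.GaussianBlur(pr.reshape(-1,1),(1,5),0).ravel()),0,None)
    k=g.argmax(); w=g[max(0,k-4):k+5]; return (a[max(0,k-4):k+5]*w).sum()/w.sum()
def peak(prof,lo,hi,o):
    a=np.arange(lo,hi,.5); pr=np.array([prof[int(round((v+o)*2))] for v in a]); k=pr.argmax(); w=pr[max(0,k-5):k+6]-pr[max(0,k-5):k+6].min(); return (a[max(0,k-5):k+6]*w).sum()/w.sum()
def rel(s,p,q):
    A=rectify(s,p+q.apply([.0121,0,0]),q); Y=A[...,2]-A[...,0]
    T=rectify(s,p+q.apply([.0061,0,0]),q); Z=T[...,2]-T[...,0]
    print("plate high edge (underside)",cross(Y[:,iy(-18):iy(18)].mean(1),26,44,60,-1),"want 35")
    l=cross(Z[ix(18):ix(32)].mean(0),18,34,50,-1); ri=cross(Z[ix(18):ix(32)].mean(0),-34,-18,50,1); print("plate y (top plane)",l,ri,"mid",(l+ri)/2)
    P,Q=facepose(-.0121); F=rectify(s,P,Q); E=F[...,2]+F[...,1]-1.5*F[...,0]
    print("outline high line",peak(E[:,iy(-18):iy(18)].mean(1),33,44,60))
    for a,b in((30,33),(32,35),(34,37)):
        e=E[ix(a):ix(b)].mean(0); l,ri=peak(e,24,36,50),peak(e,-36,-24,50); print("outline y",l,ri,"mid",(l+ri)/2)
    B=F[...,0]-F[...,2]; e=B[ix(38):ix(47)].mean(0); l,ri=cross(e,34,49,50,-1),cross(e,-49,-34,50,1); print("face y",l,ri,"mid",(l+ri)/2)
    print("face high edge",cross((F[...,0])[:,iy(-30):iy(30)].mean(1),45,58,60,-1))
    # TCP relative to facepose frame
    print("TCP in face frame (x up,y left, h):",(-Q.inv().apply(p-P)*1000*np.array([1,1,1])).round(2)[[2,1,0]])
E
python3 - <<'E'
from rel import *
k=np.load("k4.npz"); p,q=pose(); rel(k["s"],p,q); print("--- k2 (no plate)"); rel(np.load("k2.npz")["s"],p,q)
E
```

```text
plate high edge (underside) 33.509232196446824 want 35
plate y (top plane) 25.18551119434749 -29.026173972831845 mid -1.9203313892421772
outline high line 39.07276326757433
outline y 27.95178264604811 -29.181147867676362 mid -0.6146826108141266
outline y 27.777144485608435 -28.897202258726892 mid -0.5600288865592287
outline y 27.607654949121187 -28.66049790702798 mid -0.526421478953397
face y 42.516598945275355 -42.385529755497465 mid 0.06553459488894475
face high edge 54.49740344602263
TCP in face frame (x up,y left, h): [-0.1   0.11 22.67]
--- k2 (no plate)
plate high edge (underside) 36.8028846153846 want 35
plate y (top plane) 32.03962841647425 -30.1284818271919 mid 0.9555732946411748
outline high line 39.09444660445827
outline y 27.985548011639185 -29.16432555257178 mid -0.5893887704662966
outline y 27.83752950432729 -28.803191489361705 mid -0.48283099251720785
outline y 27.586556383970184 -28.583182093163945 mid -0.4983128545968807
face y 42.56249831812922 -42.4125316690354 mid 0.07498332454690981
face high edge 54.50253065774805
TCP in face frame (x up,y left, h): [-0.1   0.11 22.67]
```

```bash
python3 - <<'E'
from rel import *
s=np.load("k2.npz")["s"]
P,Q=facepose(-.0121)
for dz in(0,-.002):
    F=rectify(s,P+np.array([0,0,dz]),Q); E=F[...,2]+F[...,1]-1.5*F[...,0]
    pr=E[:,iy(-18):iy(18)].mean(1); h,l=peak(pr,33,44,60),peak(pr,-46,-30,60); print("lines x",h,l,(h+l)/2)
    B=(F[...,0]-F[...,2])[:,iy(-18):iy(18)].mean(1); print("low edge blue",cross(B,-60,-44,60,1),"hi",cross(B,44,58,60,-1))
    for yy in(-20,0,20): 
        pr=E[:,iy(yy-6):iy(yy+6)].mean(1); print(yy,peak(pr,33,44,60),peak(pr,-46,-30,60))
    for x in(-25,0,25):
        e=E[ix(x-7):ix(x+7)].mean(0); print(x,peak(e,24,36,50),peak(e,-36,-24,50))
t=np.load("k2.npz")["t"]
E
```

```text
lines x 39.09444660445827 -45.338370076789694 -3.121961736165712
low edge blue -46.39381414892884 hi 55.593216806897814
-20 39.40290641967422 -45.338515081206495
0 38.00818763851268 -45.340854149879135
20 38.52512132457894 -45.35211614173228
-25 28.147979542516712 -29.00945074494107
0 28.386822635472903 -29.53136033641449
25 28.649666286115743 -29.59788738149722
lines x 36.83818235613195 -45.36955059957413 -4.26568412172109
low edge blue -47.5395725672243 hi 55.56941764104893
-20 37.25908025776215 -45.424236334405144
0 35.96172217062492 -45.35975431412693
20 36.27085015572731 -45.342763873775844
-25 28.16767996730189 -29.41625805211037
0 28.219664092881704 -29.711105734333415
25 28.497936700932165 -29.7300183468975
```

```bash
python3 - <<'E'
from rel import *
k=np.load("k2.npz"); P,Q=facepose(-.0121)
def prof(cam,dz):
    i=r.camera_info(cam); f=240/np.tan(np.radians(i["fovy"]/2)); K=np.array([[f,0,i["cx"]],[0,f,i["cy"]],[0,0,1.]]); Tm=np.array(i["camera_from_world"])
    gx,gy=np.meshgrid(np.arange(-60,60.1,1),np.arange(-18,18.1,1),indexing="ij")
    W=P+[0,0,dz]+Q.apply(np.c_[0*gx.ravel(),-gy.ravel()/1000,-gx.ravel()/1000]); uv,_=cv2.projectPoints(W,cv2.Rodrigues(Tm[:3,:3])[0],Tm[:3,3],K,np.array(i["dist_coeffs"])); uv=uv.reshape(*gx.shape,2).astype(np.float32)
    F=cv2.remap(k["s" if cam=="scene" else "t"],uv[...,0],uv[...,1],cv2.INTER_LINEAR).astype(float).mean(1); return F[:,2]+F[:,1]-1.5*F[:,0], F[:,0]-F[:,2]
for cam,dz in(("scene",-.002),("top",.0015)):
    E,B=prof(cam,dz); print(cam); print("E",list(zip(range(-60,-28,2),E[0:32:2].round().astype(int)))); print("E",list(zip(range(28,60,2),E[88:120:2].round().astype(int)))); print("B",B[0:20:2].round(),B[100:121:2].round())
E
```

```text
scene
E [(-60, np.int64(104)), (-58, np.int64(104)), (-56, np.int64(101)), (-54, np.int64(96)), (-52, np.int64(87)), (-50, np.int64(71)), (-48, np.int64(49)), (-46, np.int64(27)), (-44, np.int64(8)), (-42, np.int64(-3)), (-40, np.int64(-2)), (-38, np.int64(5)), (-36, np.int64(4)), (-34, np.int64(-7)), (-32, np.int64(-25)), (-30, np.int64(-47))]
E [(28, np.int64(-76)), (30, np.int64(-55)), (32, np.int64(-32)), (34, np.int64(-8)), (36, np.int64(10)), (38, np.int64(7)), (40, np.int64(-8)), (42, np.int64(-30)), (44, np.int64(-54)), (46, np.int64(-71)), (48, np.int64(-79)), (50, np.int64(-81)), (52, np.int64(-75)), (54, np.int64(-66)), (56, np.int64(-54)), (58, np.int64(-40))]
B [-6. -6. -5. -3.  2.  9. 21. 32. 41. 46.] [46. 61. 78. 89. 93. 92. 85. 75. 65. 53. 41.]
top
E [(-60, np.int64(31)), (-58, np.int64(32)), (-56, np.int64(36)), (-54, np.int64(40)), (-52, np.int64(29)), (-50, np.int64(-2)), (-48, np.int64(-34)), (-46, np.int64(-53)), (-44, np.int64(-53)), (-42, np.int64(-29)), (-40, np.int64(17)), (-38, np.int64(36)), (-36, np.int64(13)), (-34, np.int64(-27)), (-32, np.int64(-52)), (-30, np.int64(-57))]
E [(28, np.int64(-56)), (30, np.int64(-52)), (32, np.int64(-28)), (34, np.int64(17)), (36, np.int64(35)), (38, np.int64(11)), (40, np.int64(-27)), (42, np.int64(-51)), (44, np.int64(-57)), (46, np.int64(-53)), (48, np.int64(-35)), (50, np.int64(-5)), (52, np.int64(18)), (54, np.int64(28)), (56, np.int64(31)), (58, np.int64(31))]
B [11. 10.  7.  4. 12. 31. 52. 64. 64. 47.] [46. 63. 66. 63. 48. 27. 13. 10. 11. 11. 11.]
```

```bash
python3 -m creep '[[0,0,0,0.4,-0.15,-0.15,15],[0,0,0,0.4,0,0,15],[0,0,0,0,0,0,15],[0,0,0,0,0,0,15]]'
python3 -m creep '[[0,0,0,0.1,0,0,15],[0,0,0,0,0,0,15]]'
python3 -m creep '[[0,0,0,0.1,0,0,15],[0,0,0,0,0,0,15]]'
python3 -m creep '[[0,0,0,0.1,0,0,15],[0,0,0,0,0,0,15]]'
python3 - <<'E'
from rel import *
p,q=pose(); print(p,r.get_state()["contact_force"],r.get_state()["moment"]); s,_,_2=snap("scene"); np.save("k5",s); rel(s,p,q)
E
```

```text
time_s: 11.9
tcp_pos: [0.4713, -0.0278, 0.0979]
eef_rot: [-179.8, 76.8, 3.0]
contact_force: [0.2, 0.6, -1.2]
gripper_width: 0.0235
time_s: 12.1
tcp_pos: [0.4717, -0.0278, 0.0971]
eef_rot: [-179.8, 76.7, 3.0]
contact_force: [0.7, 0.3, -2.3]
gripper_width: 0.0238
time_s: 12.3
tcp_pos: [0.4719, -0.0278, 0.0961]
eef_rot: [-179.8, 76.7, 3.0]
contact_force: [0.4, -0.2, -1.6]
gripper_width: 0.0241
time_s: 12.5
tcp_pos: [0.4723, -0.0277, 0.0952]
eef_rot: [-179.8, 76.7, 3.0]
contact_force: [-1.5, 0.8, -0.1]
gripper_width: 0.0235
[ 0.47226035 -0.02772752  0.09519962] [-1.46018687  0.8413427  -0.05916729] [-0.04167865  1.27122601  0.06135618]
plate high edge (underside) 38.51428299974665 want 35
plate y (top plane) 29.01253001798864 -31.822475420380403 mid -1.4049727011958808
outline high line 33.67347470884756
outline y 25.134074558534987 -25.150862068965516 mid -0.00839375521526442
outline y 25.17588769611891 -25.066176470588236 mid 0.054855612765337014
outline y 25.494022713687983 -25.051428571428573 mid 0.22129707112970465
face y 42.563028850319114 -42.47384754538083 mid 0.044590652469143066
face high edge 54.52903229545824
TCP in face frame (x up,y left, h): [ 1.32  1.84 11.5 ]
```

```bash
python3 - <<'E'
from rel import *
s=np.load("k5.npy"); p,q=pose(); P,Q=facepose(-.0121); F=rectify(s,P,Q)
I=F[::-1,::-1].clip(0,255).astype(np.uint8)  # x up, y left -> left
I=cv2.resize(I[:130],(480,312),interpolation=2)
c=cv2.resize(s[195:255,285:365],(480*2//3,240),interpolation=cv2.INTER_CUBIC)
o=np.zeros((312,800,3),np.uint8); o[:,:480]=I; o[:240,480:]=c; cv2.imwrite("pics/k5.png",o)
E=F; m=F[:,iy(-14):iy(14)].mean(1)
for x in range(28,48): print(x,m[ix(x)].round().astype(int).tolist(),end="; ")
print(); m=F[ix(22):ix(30)].mean(0)
for y in list(range(-36,-22))+list(range(22,36)): print(y,m[iy(y)].round().astype(int).tolist(),end="; ")
E
```

```text
28 [59, 132, 163]; 29 [57, 128, 159]; 30 [56, 124, 154]; 31 [56, 119, 149]; 32 [57, 116, 143]; 33 [60, 112, 137]; 34 [64, 109, 130]; 35 [69, 106, 124]; 36 [75, 104, 118]; 37 [82, 103, 113]; 38 [88, 103, 109]; 39 [95, 102, 104]; 40 [101, 101, 99]; 41 [108, 99, 93]; 42 [114, 98, 87]; 43 [120, 96, 81]; 44 [125, 94, 75]; 45 [129, 92, 69]; 46 [131, 90, 62]; 47 [133, 87, 55]; 
-36 [139, 84, 41]; -35 [136, 85, 46]; -34 [132, 91, 63]; -33 [127, 96, 81]; -32 [120, 104, 97]; -31 [112, 111, 110]; -30 [103, 118, 123]; -29 [98, 122, 131]; -28 [94, 126, 138]; -27 [89, 130, 145]; -26 [84, 133, 154]; -25 [78, 137, 161]; -24 [73, 138, 164]; -23 [68, 138, 168]; 22 [56, 132, 161]; 23 [55, 133, 164]; 24 [55, 134, 166]; 25 [55, 134, 165]; 26 [57, 132, 161]; 27 [60, 129, 157]; 28 [74, 126, 147]; 29 [90, 122, 137]; 30 [104, 116, 123]; 31 [114, 108, 105]; 32 [125, 98, 86]; 33 [130, 93, 70]; 34 [133, 87, 55]; 35 [136, 84, 44];
```

View pics/k5.png

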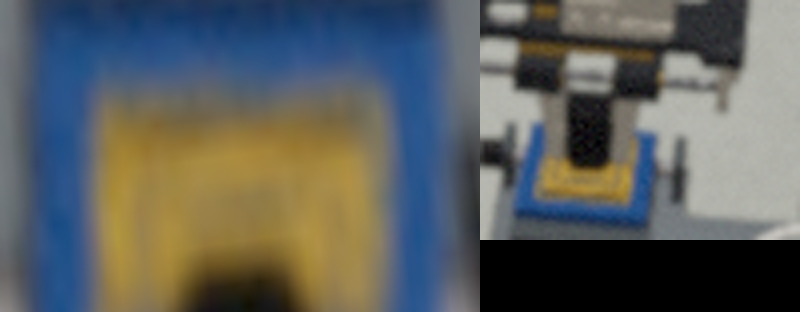

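```bash
python3 - <<'E'
from rel import *
P,Q=facepose(-.0121); a=np.load("k5.npy"); b=np.load("k2.npz")["s"]
for dz in (0,-.0005):
    A=rectify(a,P+[0,0,dz],Q); B=rectify(b,P+[0,0,dz],Q)
    C=lambda F:(F[...,2]-F[...,0])[:,iy(-14):iy(14)].mean(1)
    ca,cb=C(A),C(B); x=np.arange(-60,60.1,.5)
    for x0 in(29,31,33):
        for lev in(88,95,102):
            # edge e: sum_{x0}^{55}(ca-cb)=int_{x0}^{e}(lev-cb_true)
            S=((ca-cb)[ix(x0):ix(55)]).sum()*.5; acc=0; e=x0; 
            # bare true: blue level -95 with line of width 2 unknown; use blue -95
            blue=cb[ix(22):ix(26)].mean()
            e=x0+S/(lev-blue); print(dz,x0,lev,round(e,2),"blue",round(blue))
    print("bare line peak",peak(cb,33,44,60), "tail",(ca-cb)[ix(48):ix(56)].mean().round(1))
    # lateral: same at x 22..30 using top plane for plate
    Cy=lambda F:(F[...,2]-F[...,0])[ix(24):ix(34)].mean(0); d=Cy(A)-Cy(B); y=np.arange(-50,50.1,.5)
    print("diff half crossings",[round(float(v),2) for v in (cross(d,20,36,50,-1),cross(d,-36,-20,50,1))], "bare lines",peak(Cy(B),24,36,50),peak(Cy(B),-36,-24,50))
E
```

```text
0 29 88 36.67 blue -105
0 29 95 36.4 blue -105
0 29 102 36.15 blue -105
0 31 88 36.67 blue -105
0 31 95 36.48 blue -105
0 31 102 36.29 blue -105
0 33 88 36.93 blue -105
0 33 95 36.79 blue -105
0 33 102 36.67 blue -105
bare line peak 38.95127719962157 tail 1.3
diff half crossings [27.01, -25.97] bare lines 28.054149638478467 -29.36896014250723
-0.0005 29 88 36.1 blue -105
-0.0005 29 95 35.85 blue -105
-0.0005 29 102 35.62 blue -105
-0.0005 31 88 36.16 blue -105
-0.0005 31 95 35.98 blue -105
-0.0005 31 102 35.81 blue -105
-0.0005 33 88 36.5 blue -105
-0.0005 33 95 36.38 blue -105
-0.0005 33 102 36.27 blue -105
bare line peak 38.39465962441314 tail 0.7
diff half crossings [26.57, -25.98] bare lines 28.015748031496063 -29.3909111462808
```

```bash
python3 -m creep '[[0,0,0,-0.3,0,0,15],[0,0,0,0,0.08,-0.09,15],[0,0,0,0,0,0,15],[0,0,0,0,0,0,15]]'
cat > f.py <<'E'
from h import *
P,Q=facepose(-.0121); n=-Q.as_matrix()[:,0]; fs=[];ms=[];ps=[]
for _ in range(6):
    r.capture("top"); s=r.get_state(); fs.append(s["contact_force"]); ms.append(s["moment"]); ps.append(s["tcp_pos"])
p,q=pose(); f=np.mean(fs,0); print("fn %.2f +- %.2f"%(f@n,np.std(np.array(fs)@n)),"f",f.round(2),"m",np.mean(ms,0).round(3),"face xy h",(-Q.inv().apply(np.mean(ps,0)-P)*1000)[[2,1,0]].round(2),"tilt",(np.degrees((Q.inv()*q).as_rotvec())).round(2),"w",s["gripper_width"])
E
python3 f.py
for k in 1; do python3 -m creep '[[0,0,0,0.25,0,0,15],[0,0,0,0,0,0,15]]' >/dev/null; python3 f.py
python3 -m creep '[[0,0,0,0.1,0,0,15],[0,0,0,0,0,0,15]]' >/dev/null; python3 f.py
python3 -m creep '[[0,0,0,0.1,0,0,15],[0,0,0,0,0,0,15]]' >/dev/null; python3 f.py
python3 -m creep '[[0,0,0,0.1,0,0,15],[0,0,0,0,0,0,15]]' >/dev/null; python3 f.py; done
```

```text
time_s: 12.95
tcp_pos: [0.4724, -0.0286, 0.0983]
eef_rot: [-179.8, 76.7, 3.0]
contact_force: [-0.8, 0.5, -1.4]
gripper_width: 0.024
fn -1.88 +- 0.41 f [ 0.03 -0.16 -1.93] m [-0.132  1.027  0.005] face xy h [ 2.07  1.   14.43] tilt [-0.   -0.   -0.05] w 0.024187954445703944
fn -0.59 +- 0.39 f [ 0.2   0.11 -0.56] m [-0.065  0.889  0.032] face xy h [ 2.27  1.08 11.99] tilt [ 0.    0.   -0.05] w 0.023657894473690835
fn 1.59 +- 0.82 f [-0.91  0.84  1.43] m [0.003 1.064 0.046] face xy h [ 2.21  1.04 11.03] tilt [-0.    0.01 -0.05] w 0.024233474859138557
fn 2.22 +- 0.47 f [-1.14  0.14  2.01] m [0.017 1.056 0.046] face xy h [2.2  1.05 9.99] tilt [-0.    0.01 -0.05] w 0.024118676792809535
fn 2.88 +- 0.31 f [-1.45  0.53  2.62] m [0.03  1.017 0.061] face xy h [2.21 1.05 9.  ] tilt [ 0.    0.   -0.05] w 0.023781789351973625
```

```bash
python3 -m creep '[[0,0,0,0.09,0,0,15],[0,0,0,0.09,0,0,15],[0,0,0,0,0,0,15],[0,0,0,0,0,0,15]]' >/dev/null; python3 f.py
python3 - <<'E'
from rel import *
P,Q=facepose(-.0121); a,_,W=snap("scene"); np.save("k6",a); b=np.load("k2.npz")["s"]
c=cv2.resize(a[190:265,280:380],(800,600),interpolation=cv2.INTER_CUBIC); cv2.imwrite("pics/k6.png",c)
n=-Q.as_matrix()[:,0]; hs=cv2.cvtColor(a,cv2.COLOR_BGR2HSV)
L=Q.inv().apply((W-P).reshape(-1,3)).reshape(W.shape)*-1000 # h, yleft, xup
bl=(hs[...,0]>100)&(hs[...,0]<130)&(hs[...,1]>110)&(abs(L[...,1])<50)&(abs(L[...,2])<50)&(abs(L[...,0])<15)
print("face depth h now",np.median(L[bl][:,0]),bl.sum()); L2=Q.inv().apply((np.load("k2.npz")["Ws"]-P).reshape(-1,3)).reshape(W.shape)*-1000
print("face h before same px",np.median(L2[bl][:,0]))
br=(hs[...,0]>12)&(hs[...,0]<30)&(hs[...,1]>100)&(abs(L[...,1])<27)&(L[...,2]>5)&(L[...,2]<28)&(abs(L[...,0])<15)
A=np.c_[L[br][:,1:],np.ones(br.sum())]; k=np.linalg.lstsq(A,L[br][:,0],rcond=None)[0]; print("plate top h",np.median(L[br][:,0]),"tilt deg (y,x)",np.degrees(k[:2]),br.sum())
# edge by integral on depressed plane (5 mm lower)
D=n*(-.005); A=rectify(a,P+D,Q); A0=rectify(b,P,Q)
C=lambda F:(F[...,2]-F[...,0])[:,iy(-14):iy(14)].mean(1); ca,cb=C(A),C(A0); S=(ca-cb)[ix(30):ix(55)].sum()*.5; print("edge x",30+S/(95+105),"line",peak(cb,33,44,60))
Cy=lambda F:(F[...,2]-F[...,0])[ix(24):ix(34)].mean(0); d=Cy(A)-Cy(A0); print("y crossings",cross(d,20,36,50,-1),cross(d,-36,-20,50,1))
E
```

```text
fn 3.86 +- 0.67 f [-1.23  0.34  3.68] m [0.022 1.024 0.068] face xy h [2.19 1.04 7.21] tilt [-0.    0.   -0.05] w 0.023726358771525038
face depth h now -7.127087493176256 219
face h before same px nan
plate top h -0.02147182751204697 tilt deg (y,x) [-0.12178668 -3.16818224] 116
edge x 36.33580357142857 line 38.95127719962157
y crossings 26.0517051475099 -27.477096853906286
```

View pics/k6.png

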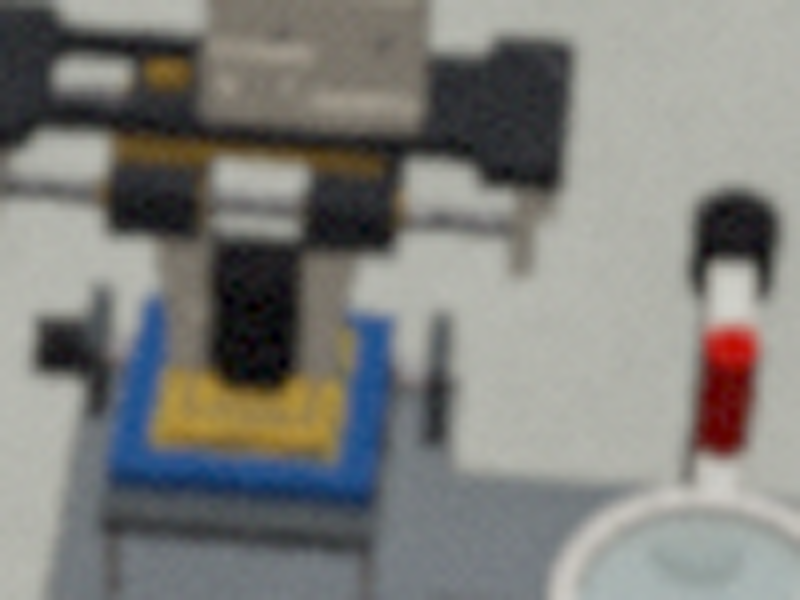

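```bash
python3 - <<'E'
from h import *
s=r.get_state(); print(s["time_s"],s["tcp_pos"],s["contact_force"],s["gripper_width"]); print(r.close_job())
E
```

```text
16.0 [ 0.47414728 -0.02841072  0.09122849] [-2.26645639  1.08093482  4.45986862] 0.023981296055191607
the job is handed in; nothing more can be done
None
```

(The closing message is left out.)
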